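# Run a board home in the test jig and hold the sprung test selector at its third click

## Task

Test the circuit board in the slide-in jig: push the carriage by its handle along its shafts until it is fully home against its stop, and only then take the bar knob of the sprung test selector and turn it clockwise from rest, counting three clicks, to its third stop, never on to the fourth. The selector flies back when let go, so keep gripping it at the third click and finish while still holding it there, with the carriage home and everything else on the bench left where it is.

Things in the scene. Friction and masses are not known exactly. Their poses are not given: they have to be found in the camera images.
- jig: board test jig fixed to the bench: grey case 250 (x) x 360 (y) x 60 mm high, flat metal top panel; origin on the bench under its centre. Its x axis points away from the operator, y to the left. Selector knob on the near half of the panel; the board carriage runs along y on two shafts over the far half, towards the black probe head (120 mm high) and two stop posts at the left (+y) end
- carriage_handle (a point): centre of the cross bar of the bow handle at the carriage's right (-y) end, axes as the jig's. Bar 70 mm long (x), 10 mm wide (y), 12 mm high; its centre is 126 mm above the bench, 34 mm above the carriage plate; two legs under its ends. Free for fingers 30 mm to either side, down to the plate; beyond that the board's parts stay below the bar's underside
- carriage_handle_home (a point): fixed point on the jig: where carriage_handle is when the carriage is fully home against its stop posts (slide towards the jig's +y)
- carriage (a joint): travel of the board carriage along the jig's +y, in m: 0 = fully out (right), 0.100 = fully home on its stop, board on the probes. 2.5 N of friction; it stays where it is left
- selector_grip (a point): on the vertical axis of the test selector, half-way up its black bar knob, 82 mm above the bench. Bar 46 mm long, 14 mm thick, 26 mm high, on a round skirt 52 mm across whose top is 12 mm below this point. The point turns with the knob: x along the bar to its end with the white line, y across the bar. Nothing taller than 6 mm stands within 70 mm of the axis
- selector (a joint): selector angle in rad, growing CLOCKWISE from above; 0 = rest, white line 60 degrees left of the jig's x axis. A spring plunger clicks every 24 degrees: stops 1 to 5 at 0.419, 0.838, 1.257, 1.676, 2.094. A return spring (0.06 N m at rest, 0.10 at stop 3) drives it back to rest when let go; each click adds a ripple of up to 0.05 N m either way. Turning takes up to 0.16 N m
- spare_board: spare circuit board, the same as the one in the carriage, 84 x 100 x 20 mm, lying flat; origin under its centre
- multimeter: hand-held multimeter lying on its back, 155 x 76 x 46 mm; origin under its centre
- battery: black sealed battery block standing behind the jig, 65 x 150 x 102 mm; origin under its centre
- solder_reel: reel of solder standing on its flange, 60 mm across, 40 mm high; origin under its centre
- trimmer: small trimming screwdriver lying on the jig's panel near its front right corner, 122 mm long, 11 mm thick, handle end 60 mm from its origin; origin on the panel
- parts_tray: grey divided tray of small components, 85 x 120 x 28 mm; origin under its centre
- flux_bottle: small amber bottle, 38 mm across, 75 mm high; origin under its centre

How it is judged:
On the way, in this order (a step that is already met when the one before it is completed fails the run):
1. the carriage is fully home against its stop, the selector still at rest (value of joint carriage above 0.097 m and value of joint selector below 0.2 rad), for 0.2 s.
2. the gripped selector is at the third stop (value of joint carriage above 0.097 m and value of joint selector between 1.13664 and 1.37664 rad and contact force between the fingers and selector above 1.5 N), for 0.3 s.
At the end, for the whole second after the job is handed in: The carriage is within 3 mm of its stop, the selector stands still within 0.12 rad (7 degrees) of its third stop and the fingers still hold the knob (more than 1.5 N) (all of step 2 and velocity of joint selector between -0.2 and 0.2 rad/s); the arm keeps its last pose, push and grip.
It fails at once if the selector is turned on towards the fourth stop (more than half a step past the third) (value of joint selector above 1.46608 rad).
It fails at once if the selector is turned to its first click while the carriage is not home (value of joint selector above 0.314159 rad and value of joint carriage below 0.094 m).
It fails at once if another thing on the bench is moved more than 20 mm (distance of any of spare_board, multimeter, battery, solder_reel, trimmer, parts_tray, flux_bottle from where it was at the start of the episode above 0.02 m).
It also fails if it takes over 48 s, if anything falls off the work surface, if the arm or the gripper's body presses on something with over 40 N, if the wrist force passes 120 N, or if a joint passes its speed limit or range.

## Robot

A 7-joint arm with a two-finger parallel gripper is mounted at the origin on the work surface. World frame = base frame: x ahead of the robot, y to its left, z up, the work surface at z = 0. Lengths are in m, angles in rad, forces in N, time in s.
With the tool pointing down it reaches from about 0.4 to 0.925 m from the base axis. Payload 4.1 kg.
Tool frame: the origin (TCP) lies midway between the tips of the shut fingers; the grasp point (between the pads) lies 19 mm behind it (ctrl.grip_depth is the y of the grasp point in the tool frame, in m); y points along the fingers, x is the direction in which the jaws open and shut, and the axes are right-handed (so a half turn about y gives the same grasp; the last joint's range is limited). The gripper opens to 85 mm and grips with 20 to 120 N. Pads are 22 mm wide; open, the fingers measure 114 mm over their backs; the gripper's body (76 mm by 85 mm) begins 54 mm behind the grasp point. The pads swing forward as they close: fully open they stand 13 mm farther back than shut.
Start: joints at [-1.317, 0.398, 0.045, 1.537, -0.019, 1.207, -0.051], TCP at [0.225, 0.61, 0.231] pointing down, gripper open.
Joint ranges: [-2.82, 2.82], [-0.49, 2.23], [-1.37, 1.46], [0, 2.46], [-1.36, 4.5], [0.23, 2], [-2.94, 2.94]. Speed limits (rad/s): [2.57, 2.57, 3.14, 3.14, 3.14, 3.14, 3.14].

## Interface

Orientations are given as [roll, pitch, yaw] about the fixed x, y, z axes, in that order (R = Rz(yaw) Ry(pitch) Rx(roll)).
In Python, from bench import ctrl gives the robot as it stands.
- The arm moves only by the tool send_rows, never from a script. Its argument "deltas" is a list of rows, each a list of 3 entries, a list of its own where there are three numbers: the shift along the tool's x, y, z in mm, then the turn about the tool's y in rad, then the opening, from -1 (shut) to 1 (fully open), so that 0 is half open. In form: [[[x, y, z], twist, grip], ...]. A call has 1 to 10 rows; each row is the pose to reach, as a shift and turn from the pose commanded when the call began, along the tool's axes at that moment; what a row does not reach only later rows make up. A row lasts 1/10 s, in which the tool goes at most 50 mm and 8.59 degrees, less where a joint would pass 70% of its speed; a pose out of reach is approached as far as the arm can. A call with a gripper value outside its range is refused whole. The fingers move at their own pace and stop on an object; "force" is the grip in N (left out, the last holds). Time passes only in rows, so rows that repeat a pose let the fingers close. It gives the time, the measured TCP pose, the force and the opening at its end, in the units of the state.
- ctrl.read_state(): the state, without advancing time (a new reading comes with each control period).
- ctrl.camera(name): name is "scene" or "top" or "wrist"; returns the picture (480x640x3 uint8, blue, green, red); there is no depth.
- ctrl.get_calibration(name): a dict with "camera_matrix" (3x3 intrinsics, pixels), "position" and "orientation" of the camera in the world. Camera axes: x right, y down, z forward; pixel columns grow to the right and rows downward; lengths in m; the calibration is good to about 2 mm. A picture is of the moment at which its call begins: read the wrist's pose just before it. get_calibration takes no time and is no camera call; for the wrist camera it gives the pose at the moment of the call.
- ctrl.sign_off(): hands the job in, once; it reports no verdict.
The state is a dict: "t": time; "joint_pos": joint angles; "dq": joint speeds; "joint_efforts": joint torques, N m; "tool_pos": TCP position; "tcp_rot": TCP orientation; "force": force on the tool from outside, world axes, zero at the start; "wrist_torque": the same for the moment, N m; "finger_gap": finger opening in m.
Only numpy, scipy, OpenCV 4.12 (cv2) and the standard library are available. Lean on these libraries where they do the work, as an engineer would, in place of code of your own. Each camera call takes 0.05 s, during which the arm holds its last target.

## Working session

There is one attempt and no reset: what is moved stays moved. The work goes in short steps, Python scripts to look and compute and a tool call to move; the robot and the scene stay as the last step left them, time stands still between calls to the robot, and variables do not carry over. Pictures are saved under pics/ and viewed, and the job is handed in when it is done.

Besides the shell and the picture viewer there is one more tool, called after "Call:" as name(argument=value, ...), one argument or row to a line, values as JSON. send_rows: Moves the arm, as the interface text tells. Its arguments: {"type":"object","properties":{"deltas":{"type":"array","items":{"type":"array"}},"force":{"type":"number"}},"required":["deltas"]}

```bash
ls; mkdir -p pics; python3 - <<'E'
from bench import ctrl
import cv2
s=ctrl.read_state();print(s['t'],s['tool_pos'],s['tcp_rot'],s['finger_gap'],ctrl.grip_depth)
for n in ['scene','top','wrist']:
    c=ctrl.get_calibration(n);print(n,c)
    cv2.imwrite(f'pics/{n}0.png',ctrl.camera(n))
E
```

```text
pics
0.0 [0.22433453 0.6093452  0.23020702] [-1.57091945  0.00208886  1.218093  ] 0.08548213684031285 -0.0187
scene {'camera_matrix': array([[511.84076336,   0.        , 323.32855746],
       [  0.        , 511.84076336, 235.32493393],
       [  0.        ,   0.        ,   1.        ]]), 'position': array([ 1.12783787, -0.01097056,  0.96066723]), 'orientation': array([-2.60096488, -0.00329142,  1.4815671 ])}
top {'camera_matrix': array([[619.59778211,   0.        , 307.47934723],
       [  0.        , 619.59778211, 252.55941589],
       [  0.        ,   0.        ,   1.        ]]), 'position': array([0.44158137, 0.0150025 , 1.26464594]), 'orientation': array([-3.02615729e+00, -3.06300457e-04, -1.59085171e+00])}
wrist {'camera_matrix': array([[354.16192121,   0.        , 322.39685099],
       [  0.        , 354.16192121, 242.80821566],
       [  0.        ,   0.        ,   1.        ]]), 'position': array([0.1559508 , 0.63463772, 0.37444452]), 'orientation': array([2.85513123e+00, 2.04990788e-03, 1.21898925e+00])}
```

View pics/top0.png

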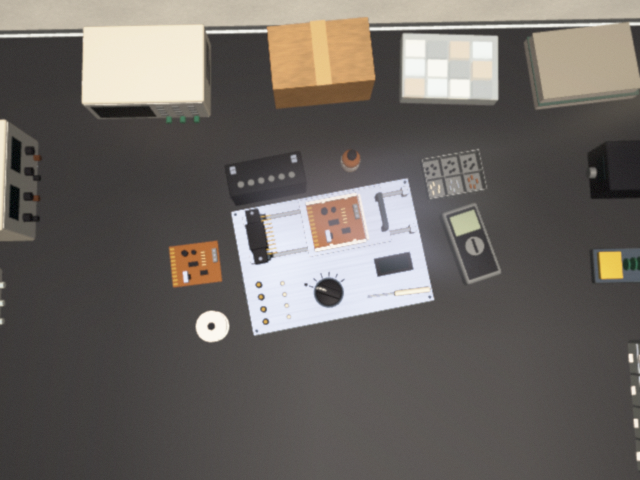

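View pics/scene0.png

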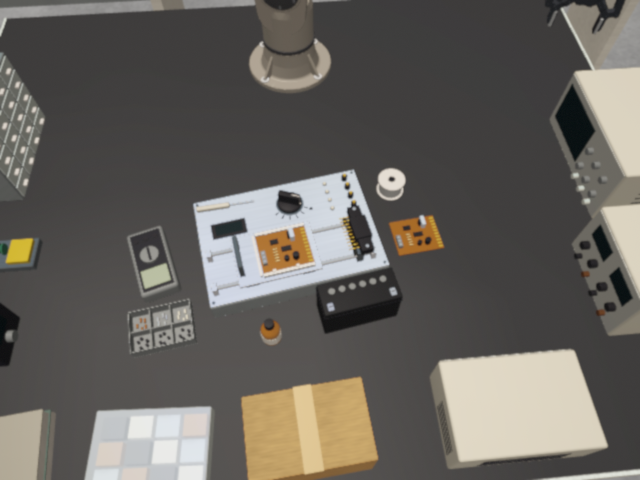

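View pics/wrist0.png

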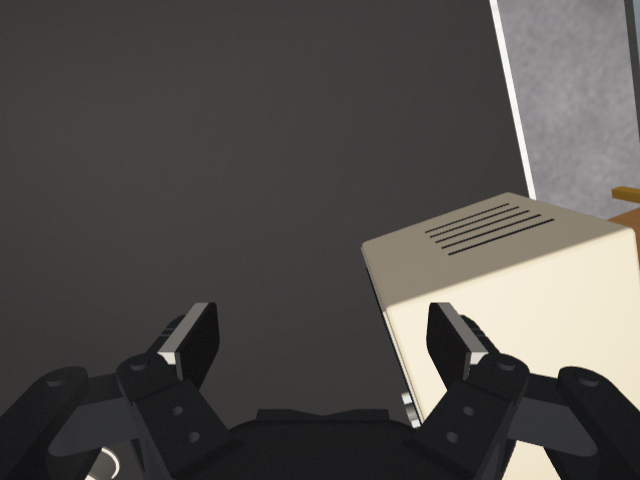

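```bash
cat > h.py <<'E'
import numpy as np,cv2
from scipy.spatial.transform import Rotation as R
def Rm(rpy): return R.from_euler('xyz',rpy).as_matrix()
def ray(c,uv):
    K=np.array(c['camera_matrix']);d=Rm(c['orientation'])@np.linalg.solve(K,[uv[0],uv[1],1.]);return np.array(c['position']),d
def onz(c,uv,z):
    p,d=ray(c,uv);return p+d*(z-p[2])/d[2]
def two(a,b):
    (p,d),(q,e)=a,b;d=d/np.linalg.norm(d);e=e/np.linalg.norm(e)
    t=np.linalg.lstsq(np.array([d,-e]).T,q-p,rcond=None)[0]
    x,y=p+t[0]*d,q+t[1]*e;return (x+y)/2,np.linalg.norm(x-y)
def proj(c,P):
    v=Rm(c['orientation']).T@(np.asarray(P)-c['position']);v=np.array(c['camera_matrix'])@v;return v[:2]/v[2]
E
python3 - <<'E'
from bench import ctrl
from h import *
for n in ['top','scene']:
    im=cv2.imread(f'pics/{n}0.png');c=ctrl.get_calibration(n)
    b,g,r=[im[...,i].astype(int) for i in range(3)]
    m=((b>150)&(b>r+3)).astype('uint8')*255
    m=cv2.morphologyEx(m,cv2.MORPH_CLOSE,np.ones((5,5)))
    cs,_=cv2.findContours(m,0,2);k=max([k for k in cs if 100<cv2.boundingRect(k)[0]<500],key=cv2.contourArea)
    rect=cv2.approxPolyDP(cv2.convexHull(k),8,True)[:,0]
    print(n,cv2.contourArea(k),rect.tolist())
    P=[onz(c,p,.06) for p in rect];print(np.round(P,4),np.round([np.linalg.norm(P[i]-P[i-1]) for i in range(len(P))],3),np.mean(P,0))
    x,y,w,h=cv2.boundingRect(k);cr=im[y-5:y+h+5,x-5:x+w+5];print(x-5,y-5)
    cv2.imwrite(f'pics/{n}c.png',cv2.resize(cr,None,fx=3.4,fy=3.4,interpolation=2))
E
```

```text
top 22670.0 [[407, 178], [433, 299], [254, 335], [231, 213]]
[[ 0.7262 -0.1887  0.06  ]
 [ 0.4856 -0.2299  0.06  ]
 [ 0.4234  0.1181  0.06  ]
 [ 0.6628  0.161   0.06  ]] [0.355 0.244 0.354 0.243] [ 0.57449773 -0.03485423  0.06      ]
226 173
scene 17809.0 [[353, 170], [387, 265], [210, 306], [194, 203]]
[[ 0.4266  0.121   0.06  ]
 [ 0.669   0.1599  0.06  ]
 [ 0.7264 -0.1876  0.06  ]
 [ 0.4856 -0.2272  0.06  ]] [0.353 0.245 0.352 0.244] [ 0.57689167 -0.03348216  0.06      ]
188 165
```

View pics/topc.png

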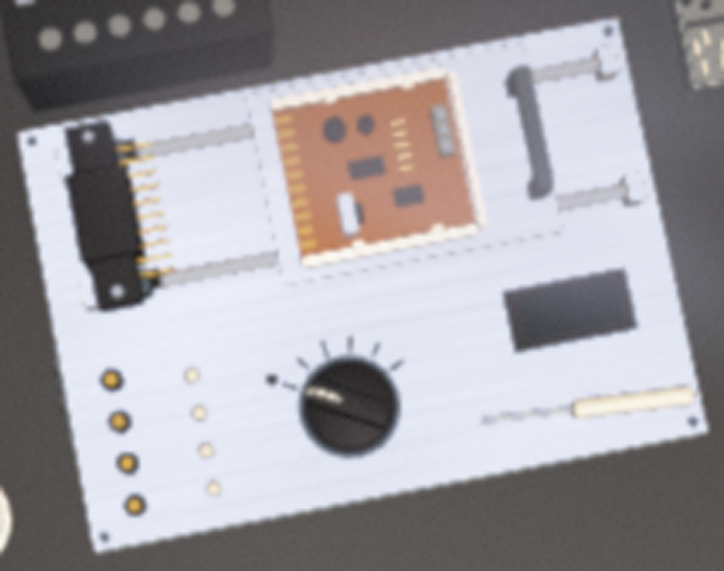

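View pics/scenec.png

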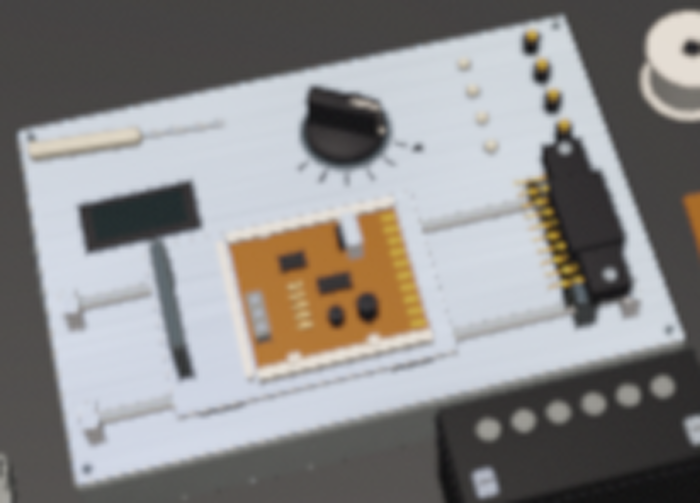

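```bash
python3 - <<'E'
from bench import ctrl
from h import *
t,s=ctrl.get_calibration('top'),ctrl.get_calibration('scene')
a=(np.array([529,134])+.5)/3.4-.5+[226,173];b=(np.array([171,310])+.5)/3.4-.5+[188,165]
print('handle',onz(t,a,.130),onz(s,b,.130),two(ray(t,a),ray(s,b)))
yaw=.173;X=np.array([np.cos(yaw),np.sin(yaw)]);Y=np.array([-X[1],X[0]])
C=np.array([.5757,-.0342])
h=onz(t,a,.130)[:2];print('handle in jig',(h-C)@X,(h-C)@Y)
# end of bar in top
for q in [(518,80),(540,188)]:
    print(onz(t,(np.array(q)+.5)/3.4-.5+[226,173],.130))
for n,c,o,(u0,v0,u1,v1) in [('top',t,(226,173),(310,272,348,312)),('scene',s,(188,165),(270,185,310,218))]:
    im=cv2.imread(f'pics/{n}0.png');g=im.max(2)
    m=np.zeros_like(g);m[v0:v1,u0:u1]=(g[v0:v1,u0:u1]<110)*255
    cs,_=cv2.findContours(m,0,1);k=max(cs,key=cv2.contourArea);e=cv2.fitEllipse(k);print(n,e,onz(c,e[0],.068),onz(c,e[0],.075))
    k=onz(c,e[0],.07)[:2];print('jig',(k-C)@X,(k-C)@Y)
cv2.imwrite('pics/kn.png',np.hstack([cv2.resize(cv2.imread('pics/top0.png')[268:318,300:350],(400,400),interpolation=2),cv2.resize(cv2.imread('pics/scene0.png')[180:230,265:315],(400,400),interpolation=2)]))
E
```

```text
handle [ 0.64609423 -0.12648972  0.13      ] [ 0.66167068 -0.12488321  0.13      ] (array([ 0.6498521 , -0.12843559,  0.10900512]), np.float64(0.001334302744569295))
handle in jig 0.05345684432083127 -0.10302963354951386
[ 0.67621921 -0.12147602  0.13      ]
[ 0.61614907 -0.13147348  0.13      ]
top ((328.8786926269531, 292.3805236816406), (25.878236770629883, 27.193153381347656), 32.577884674072266) [ 0.50212119 -0.02788544  0.068     ] [ 0.50176705 -0.02763456  0.075     ]
jig -0.07148083898771306 0.018974058078680533
scene ((288.26019287109375, 202.57925415039062), (20.397476196289062, 26.207183837890625), 117.63492584228516) [ 0.50746446 -0.02697705  0.068     ] [ 0.51232922 -0.02685154  0.075     ]
jig -0.06459827046632764 0.018657145737461744
```

View pics/kn.png

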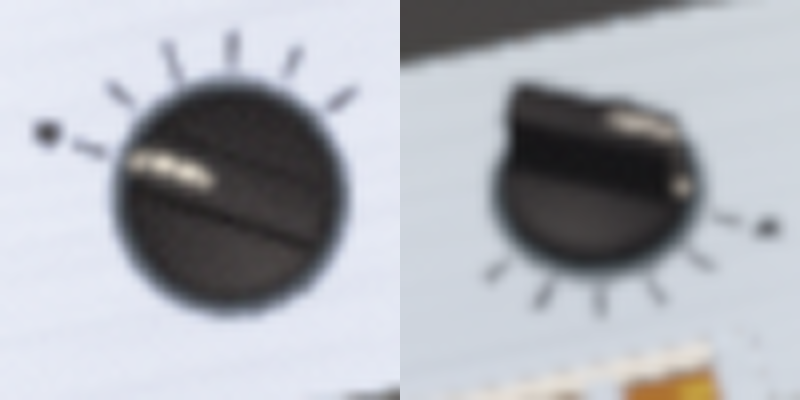

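```bash
cat >> h.py <<'E'
yaw=.173;X=np.array([np.cos(yaw),np.sin(yaw)]);Y=np.array([-X[1],X[0]])
def go(s,xyz,psi):
    M=Rm(s['tcp_rot']);d=M.T@(np.array(xyz)-s['tool_pos'])*1000
    return np.round(d,1),'twist',round((s['tcp_rot'][2]-psi+np.pi)%(2*np.pi)-np.pi,4)
def rep(s):
    print('t',round(s['t'],2),np.round(s['tool_pos'],4),np.round(s['tcp_rot'],4),'F',np.round(s['force'],2),'T',np.round(s['wrist_torque'],3),'gap',round(s['finger_gap'],4),'j',np.round(s['joint_pos'],2))
E
python3 - <<'E'
from bench import ctrl
from h import *
s=ctrl.read_state();h=np.array([.646,-.1265])
p=h-.026*Y;print(p);print(go(s,[*p,.23],.173))
E
```

```text
[ 0.6504756  -0.15211189]
(array([-567.6,    1.4, -662.9]), 'twist', np.float64(1.0451))
```

Call:
send_rows(
  deltas=[
    [[-33, 0, -38], 0.06, -1],
    [[-65, 0, -76], 0.12, -1],
    [[-98, 0, -114], 0.18, -1],
    [[-130, 0, -152], 0.24, -1],
    [[-162, 0, -190], 0.3, -1],
    [[-195, 0, -228], 0.36, -1],
    [[-227, 0, -266], 0.42, -1],
    [[-260, 0, -304], 0.48, -1],
    [[-292, 0, -342], 0.54, -1],
    [[-325, 0, -380], 0.6, -1],
  ],
  force=60,
)

```text
t: 1.15
tool_pos: [0.4693, 0.1722, 0.2314]
tcp_rot: [-1.571, -0.001, 0.616]
force: [0.4, 0.0, -0.4]
finger_gap: -0.0003
```

```bash
python3 - <<'E'
from bench import ctrl
from h import *
s=ctrl.read_state();h=np.array([.646,-.1265]);rep(s)
p=h-.026*Y;print(p);print(go(s,[*p,.23],.173))
E
```

```text
t 1.15 [0.4693 0.1722 0.2314] [-1.5705e+00 -6.0000e-04  6.1590e-01] F [ 0.4   0.   -0.39] T [-0.004 -0.069  0.043] gap -0.0003 j [-0.81  0.14  0.41  1.9  -0.06  1.12  0.24]
[ 0.6504756  -0.15211189]
(array([ -39.4,    1.3, -369.4]), 'twist', np.float64(0.4429))
```

Call:
send_rows(
  deltas=[
    [[-4, 0, -42], 0.05, -1],
    [[-8, 0, -84], 0.1, -1],
    [[-13, 0, -126], 0.15, -1],
    [[-17, 0, -168], 0.2, -1],
    [[-21, 0, -210], 0.25, -1],
    [[-25, 0, -250], 0.3, -1],
    [[-30, 0, -290], 0.35, -1],
    [[-35, 0, -330], 0.4, -1],
    [[-39, 0, -369], 0.443, -1],
    [[-39, 0, -369], 0.443, -1],
  ],
)

```text
t: 2.15
tool_pos: [0.651, -0.1563, 0.2307]
tcp_rot: [-1.576, 0.001, 0.167]
force: [-0.5, -1.4, 0.3]
finger_gap: 0.0005
```

```bash
python3 - <<'E'
from bench import ctrl
from h import *
s=ctrl.read_state();rep(s)
c=ctrl.get_calibration('wrist');print(c['position'],c['orientation'])
im=ctrl.camera('wrist');cv2.imwrite('pics/w1.png',im)
E
```

```text
t 2.15 [ 0.651  -0.1563  0.2307] [-1.5762e+00  1.1000e-03  1.6690e-01] F [-0.5  -1.36  0.32] T [-0.    -0.03  -0.003] gap 0.0005 j [-0.26  0.5   0.63  1.5  -0.3   1.24  0.57]
[ 0.63816212 -0.0844172   0.37440906] [2.84913108e+00 2.03899463e-03 1.67772875e-01]
```

View pics/w1.png

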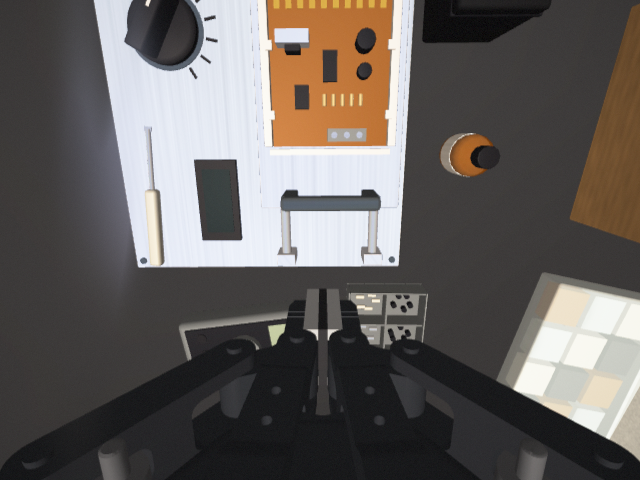

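The wrist view shows the handle bar from about (282,203) to (380,203), the knob at about (165,30), and the shut fingers at (323,300).

```bash
python3 - <<'E'
from bench import ctrl
from h import *
c=ctrl.get_calibration('wrist');t=ctrl.get_calibration('top')
for q in [(282,203),(380,203),(331,203),(331,196),(331,210)]: print(q,onz(c,q,.132))
print(two(ray(c,(331,203)),ray(t,np.array([381.6,212.4]))))
for q in [(138,267),(398,266)]: print('corner',onz(c,q,.06))
print('board edges ',onz(c,(270,152),.095))
E
```

```text
(282, 203) [ 0.61684482 -0.1291388   0.132     ]
(380, 203) [ 0.68358483 -0.11757729  0.132     ]
(331, 203) [ 0.65022632 -0.12335606  0.132     ]
(331, 196) [ 0.64936628 -0.11857581  0.132     ]
(331, 210) [ 0.65109619 -0.12819097  0.132     ]
(array([ 0.65282179, -0.13177958,  0.08733786]), np.float64(0.0015037179450937065))
corner [ 0.48475157 -0.22718919  0.06      ]
corner [ 0.72695556 -0.18409154  0.06      ]
board edges  [ 0.59918563 -0.09892876  0.095     ]
```

Call:
send_rows(
  deltas=[
    [[2, 35, 2], 0, -1],
    [[3, 70, 4], 0, -1],
    [[3, 100, 4], 0, -1],
    [[3, 115, 4], 0, -1],
    [[3, 115, 4], 0, -1],
    [[3, 115, 9], 0, -1],
    [[3, 115, 14], 0, -1],
    [[3, 115, 19], 0, -1],
    [[3, 115, 24], 0, -1],
    [[3, 115, 30], 0, -1],
  ],
)

```text
t: 3.2
tool_pos: [0.6489, -0.1195, 0.1174]
tcp_rot: [-1.572, -0.002, 0.175]
force: [-0.7, -3.0, 1.8]
finger_gap: 0.0
```

```bash
python3 - <<'E'
from bench import ctrl
from h import *
s=ctrl.read_state();rep(s)
cv2.imwrite('pics/w2.png',ctrl.camera('wrist'))
h=np.array([.649,-.1245]);print((s['tool_pos'][:2]-h)@X,(s['tool_pos'][:2]-h)@Y)
E
```

```text
t 3.2 [ 0.6489 -0.1195  0.1174] [-1.5718e+00 -1.5000e-03  1.7460e-01] F [-0.66 -3.    1.77] T [-0.601  0.058  0.034] gap 0.0 j [-0.28  0.58  0.57  1.64 -0.36  1.02  0.58]
0.0007723892260193896 0.004894801116094487
```

View pics/w2.png

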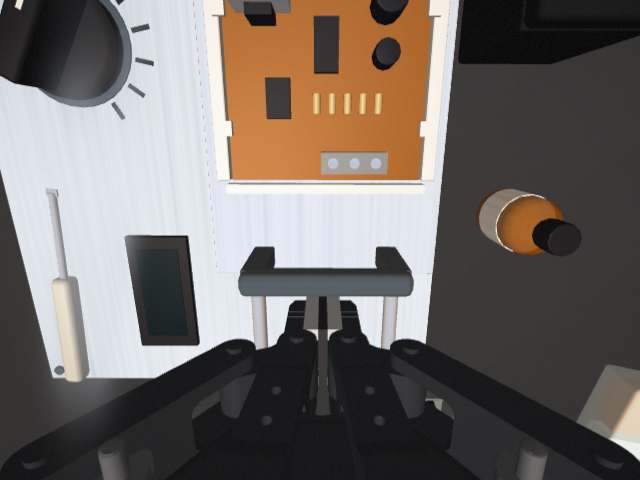

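Call:
send_rows(
  deltas=[
    [[0, 2, 8], 0, -1],
    [[0, 2, 18], 0, -1],
    [[0, 2, 28], 0, -1],
    [[0, 2, 36], 0, -1],
    [[0, 2, 43], 0, -1],
    [[0, 2, 49], 0, -1],
    [[0, 2, 54], 0, -1],
    [[0, 2, 58], 0, -1],
    [[0, 2, 61], 0, -1],
    [[0, 2, 64], 0, -1],
  ],
)

```text
t: 4.25
tool_pos: [0.6414, -0.0772, 0.115]
tcp_rot: [-1.603, -0.01, 0.165]
force: [16.3, -37.5, -17.6]
finger_gap: 0.0001
```

Call:
send_rows(
  deltas=[
    [[0, 0, 2], 0, -1],
    [[0, 0, 4], 0, -1],
    [[0, 0, 6], 0, -1],
    [[0, 0, 8], 0, -1],
  ],
)

```text
t: 4.65
tool_pos: [0.6413, -0.0772, 0.1152]
tcp_rot: [-1.614, -0.013, 0.161]
force: [21.1, -47.3, -23.0]
finger_gap: -0.0003
```

```bash
python3 - <<'E'
from bench import ctrl
from h import *
s=ctrl.read_state();rep(s)
h=np.array([.649,-.1245]);print((s['tool_pos'][:2]-h)@X,(s['tool_pos'][:2]-h)@Y)
E
```

```text
t 4.65 [ 0.6413 -0.0772  0.1152] [-1.6139 -0.0129  0.1606] F [ 21.1  -47.34 -22.99] T [-9.941 -4.499 -0.168] gap -0.0003 j [-0.4   0.55  0.6   1.7  -0.32  0.97  0.47]
0.0006080002318915218 0.047945469753978565
```

Call:
send_rows(
  deltas=[
    [[0, 0, -16], 0, -1],
    [[0, 0, -26], 0, -1],
    [[0, 0, -26], 0, -1],
  ],
)

```text
t: 4.95
tool_pos: [0.64, -0.0775, 0.1139]
tcp_rot: [-1.575, 0.001, 0.172]
force: [1.0, -10.0, -1.2]
finger_gap: -0.0
```

```bash
python3 - <<'E'
from bench import ctrl
from h import *
s=ctrl.read_state();rep(s)
h=np.array([.649,-.1245]);print((s['tool_pos'][:2]-h)@X,(s['tool_pos'][:2]-h)@Y)
cv2.imwrite('pics/w3.png',ctrl.camera('wrist'))
im=ctrl.camera('scene');cv2.imwrite('pics/s3.png',cv2.resize(im[140:340,170:440],None,fx=2.9,fy=2.9,interpolation=2))
im=ctrl.camera('top');cv2.imwrite('pics/t3.png',cv2.resize(im[160:350,210:450],None,fx=3.1,fy=3.1,interpolation=2))
E
```

```text
t 4.95 [ 0.64   -0.0775  0.1139] [-1.5747e+00  1.2000e-03  1.7240e-01] F [ 0.96 -9.97 -1.21] T [-1.988 -0.375  0.012] gap -0.0 j [-0.36  0.56  0.58  1.68 -0.35  1.    0.51]
-0.0007445731059818855 0.0478668801637787
```

View pics/w3.png

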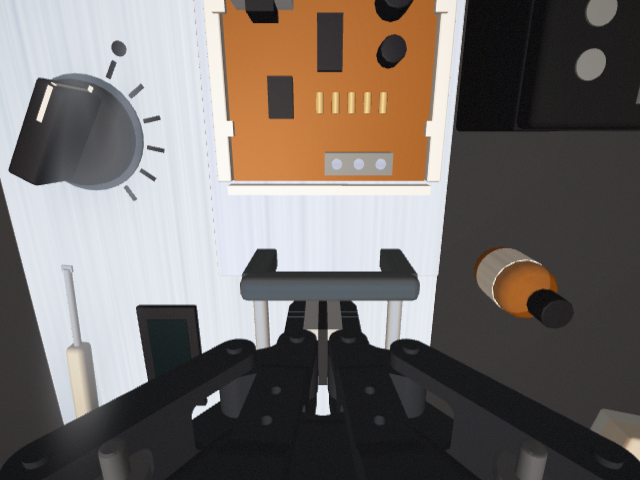

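View pics/s3.png

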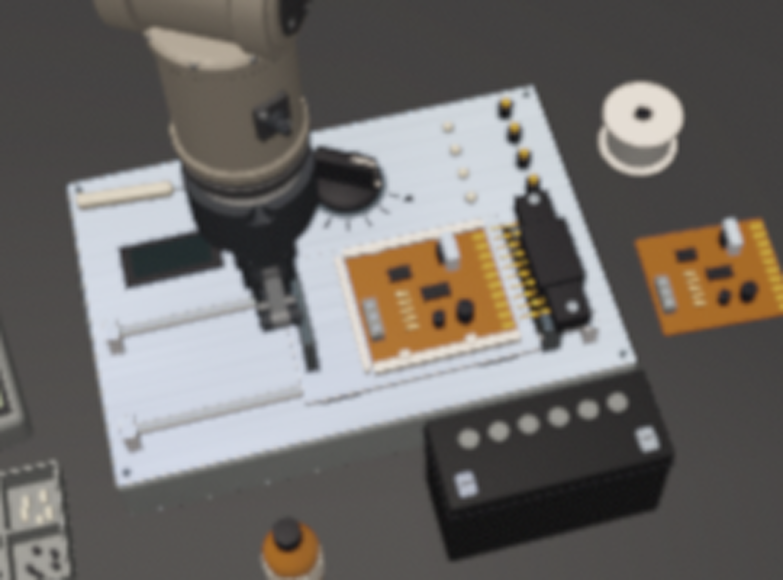

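View pics/t3.png

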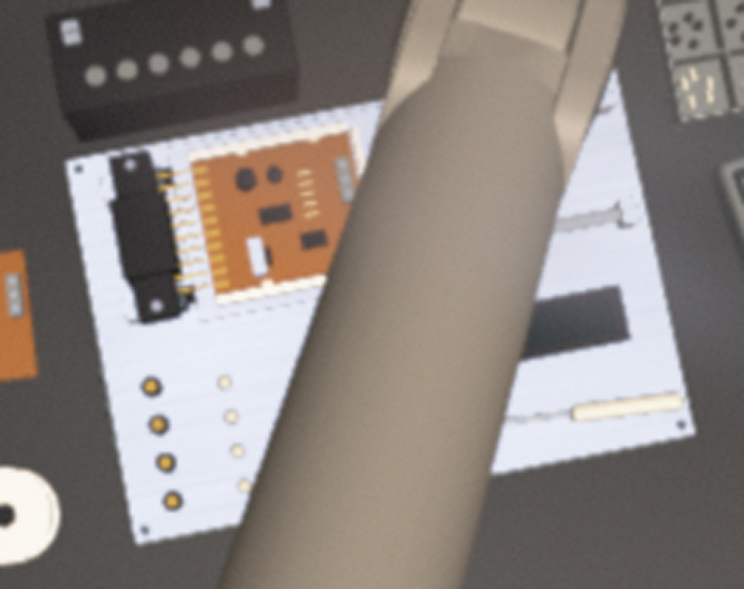

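```bash
python3 - <<'E'
import cv2,numpy as np
a=cv2.imread('pics/t3.png');b=cv2.imread('pics/s3.png')
cv2.imwrite('pics/z3.png',np.hstack([cv2.resize(a[130:340,90:300],(400,400),interpolation=2),cv2.resize(b[180:390,430:640],(400,400),interpolation=2)]))
E
```

```text
(no output)
```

View pics/z3.png

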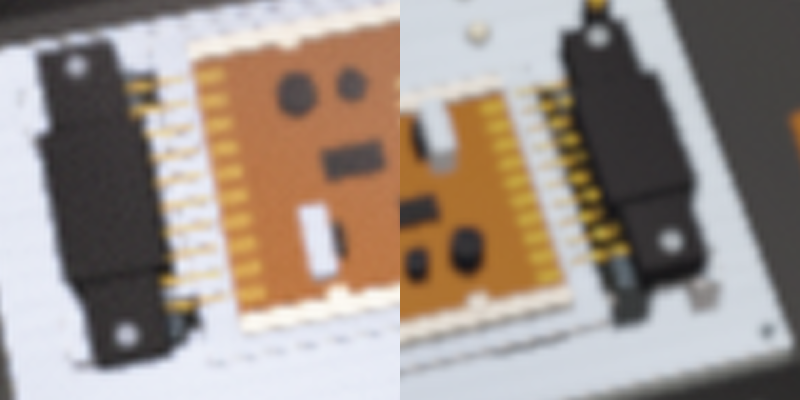

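```bash
python3 - <<'E'
from bench import ctrl
from h import *
c=ctrl.get_calibration('wrist');t=ctrl.get_calibration('top')
im=cv2.imread('pics/w3.png')
C=np.array([.5757,-.0342])
J=lambda p:np.round([(p[:2]-C)@X,(p[:2]-C)@Y],4)
print('bar',J(onz(c,(329,281),.132)))
# tick marks on panel: rest dot, 5 ticks + white line on bar
d=[onz(c,q,.0605)[:2] for q in [(119,48),(111,69),(137,91),(152,118),(156,148),(148,175),(130,192)]]
for q in d: print(J(q))
# circle fit to tick midpoints
P=np.array(d[1:]);A=np.c_[2*P,np.ones(len(P))];s=np.linalg.lstsq(A,(P**2).sum(1),rcond=None)[0];print('centre',s[:2],J(s[:2]),'r',np.sqrt(s[2]+s[:2]@s[:2]))
for q in d: print(np.degrees(np.arctan2(*(J(q)-J(s[:2]))[::-1])))
# bar top corners z=.095 
for q in [(39,80),(103,94),(11,172),(38,184)]: print('k',onz(c,q,.095)[:2])
cv2.imwrite('pics/k3.png',cv2.resize(im[20:220,0:200],(800,600)[::1] and (600,600),interpolation=2))
E
```

```text
bar [ 0.0575 -0.0338]
[-0.0468  0.0613]
[-0.0524  0.0517]
[-0.0408  0.0414]
[-0.0348  0.0283]
[-0.0348  0.0131]
[-0.0411 -0.0013]
[-0.0525 -0.0107]
centre [ 0.50369089 -0.02602696] [-0.0695  0.0204] r 0.03561115947346278
60.96918982792425
61.35107819200749
36.19320730556469
12.825674376476197
-11.88033621259672
-37.382884761918994
-61.337934151626115
k [ 0.50477868 -0.00417429]
k [ 0.53136655 -0.00504228]
k [ 0.49021568 -0.0455522 ]
k [ 0.50197756 -0.04896266]
```

View pics/k3.png

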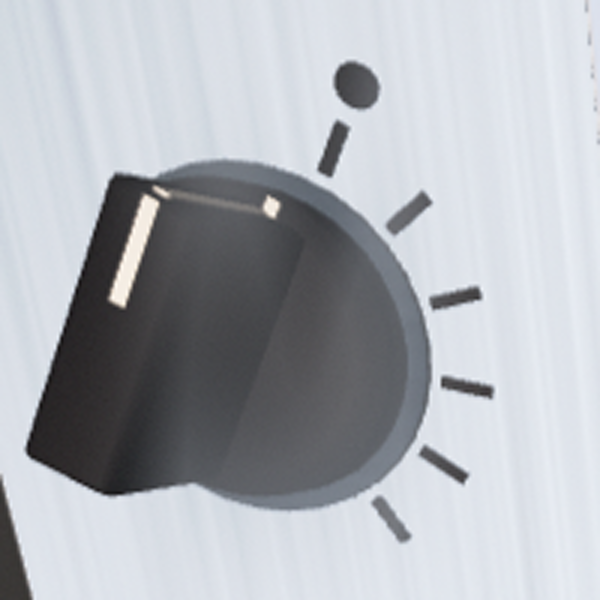

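Call:
send_rows(
  deltas=[
    [[0, 0, -10], 0, -1],
    [[0, 0, -14], 0, -1],
    [[0, -30, -14], 0, -1],
    [[0, -56, -14], 0, -1],
    [[-20, -66, 0], 0.1, -0.5],
    [[-50, -66, 20], 0.2, 0],
    [[-80, -66, 40], 0.3, 0.5],
    [[-110, -66, 60], 0.4, 0.5],
    [[-126, -66, 74], 0.523, 0.5],
    [[-126, -66, 74], 0.523, 0.5],
  ],
)

```text
t: 6.1
tool_pos: [0.5005, -0.0193, 0.1796]
tcp_rot: [-1.568, 0.005, -0.344]
force: [-0.3, -0.6, 1.1]
finger_gap: 0.064
```

```bash
python3 - <<'E'
from bench import ctrl
from h import *
s=ctrl.read_state();rep(s);c=ctrl.get_calibration('wrist')
im=ctrl.camera('wrist');cv2.imwrite('pics/w4.png',im)
im=ctrl.camera('scene');cv2.imwrite('pics/s4.png',cv2.resize(im[140:340,170:440],None,fx=2.9,fy=2.9,interpolation=2))
print(go(s,[.503,-.0265,.15],-.351))
E
```

```text
t 6.1 [ 0.5005 -0.0193  0.1796] [-1.568   0.0049 -0.3437] F [-0.26 -0.57  1.12] T [ 0.039 -0.005  0.017] gap 0.064 j [-0.71  0.24  0.78  1.96 -0.21  1.02 -0.18]
(array([ 4.9, 29.6, -6. ]), 'twist', np.float64(0.0073))
```

View pics/w4.png

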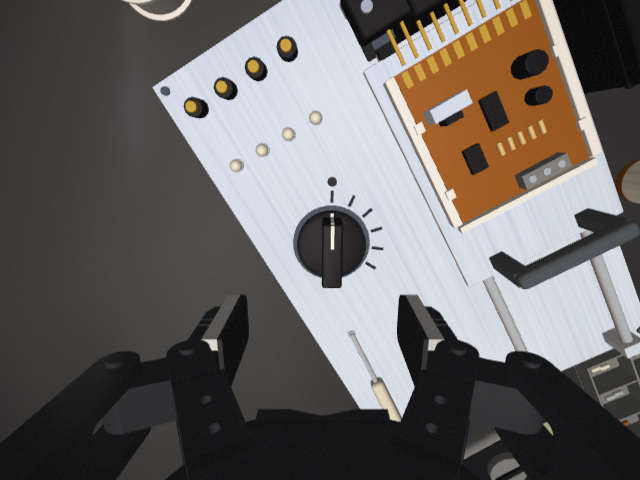

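View pics/s4.png

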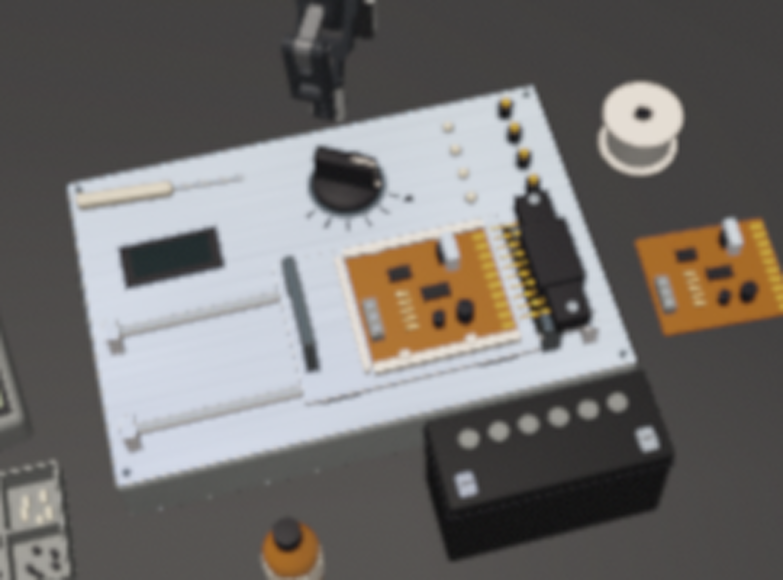

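```bash
python3 - <<'E'
import cv2
im=cv2.imread('pics/w4.png')[0:120,330:490];cv2.imwrite('pics/z4.png',cv2.resize(im,(800,600),interpolation=2))
from bench import ctrl
from h import *
c=ctrl.get_calibration('wrist');C=np.array([.5757,-.0342])
J=lambda p:np.round([(p[:2]-C)@X,(p[:2]-C)@Y],4)
im=cv2.imread('pics/w4.png')
# knob: bar top ends z .095, 
for q in [(332,213),(332,287)]: print(onz(c,q,.095)[:2])
P=np.array([onz(c,q,.0605)[:2] for q in [(332,197),(352,201),(367,212),(376,230),(377,248),(370,266)]]);A=np.c_[2*P,np.ones(len(P))];s=np.linalg.lstsq(A,(P**2).sum(1),rcond=None)[0];print('centre',s[:2],J(s[:2]),'r',np.sqrt(s[2]+s[:2]@s[:2]))
E
```

```text
[ 5.17163804e-01 -1.95270600e-04]
[ 0.49979716 -0.05008641]
centre [ 0.5074865  -0.02933553] [-0.0664  0.0165] r 0.03599412860485209
```

View pics/z4.png

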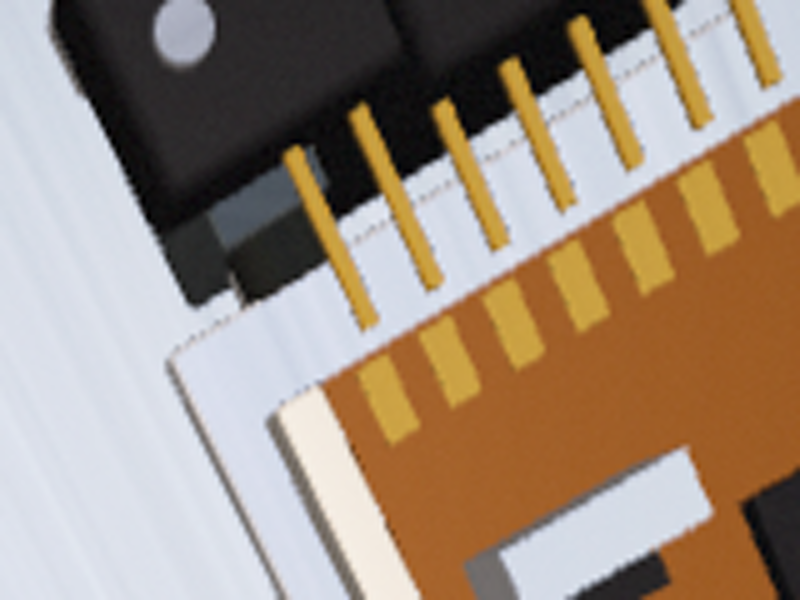

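```bash
python3 - <<'E'
from bench import ctrl
from h import *
im=ctrl.camera('top');cv2.imwrite('pics/t5full.png',im);cv2.imwrite('pics/t5.png',cv2.resize(im[200:270,235:315],(800,700),interpolation=cv2.INTER_CUBIC)[:600])
E
```

```text
(no output)
```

View pics/t5.png

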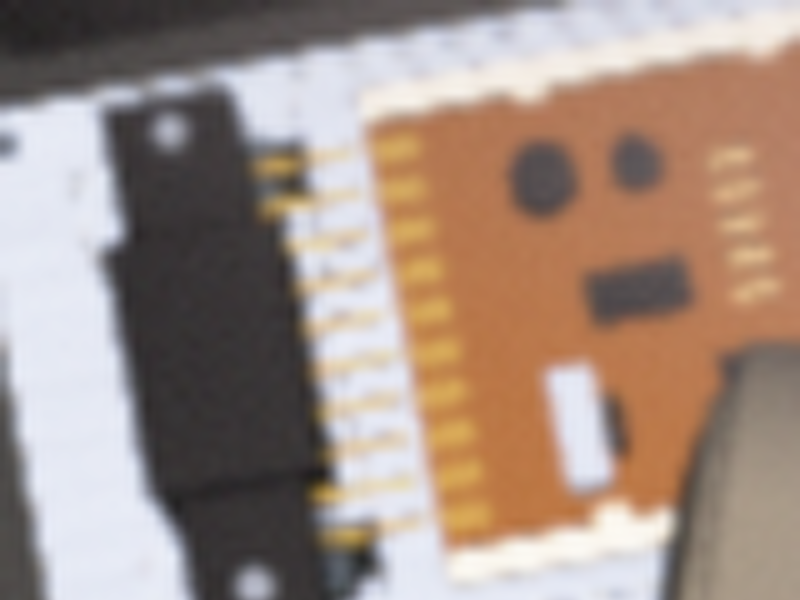

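```bash
python3 - <<'E'
from bench import ctrl
from h import *
t,c=ctrl.get_calibration('top'),ctrl.get_calibration('wrist');C=np.array([.5757,-.0342])
def f(tp,wp):
    p,e=two(ray(t,np.array(tp)/10+[234.55,199.55]),ray(c,np.array(wp)/5+[329.6,-.4]))
    return np.round([(p[:2]-C)@X,(p[:2]-C)@Y,p[2]],4),round(e,4)
print('tip',f((427,521),(368,325)))
print('pad',f((468,516),(390,398)))
print('tip2',f((412,482),(432,287)));print('pad2',f((455,475),(452,362)))
for z in (.1,.105,.11):
  print(z,[np.round([(onz(c,np.array(q)/5+[329.6,-.4],z)[:2]-C)@Y for q in [(368,325),(390,398),(240,308)]],4), (onz(t,np.array((427,521))/10+[234.55,199.55],z)[:2]-C)@Y])
E
```

```text
tip (array([0.0175, 0.0988, 0.1347]), np.float64(0.003))
pad (array([0.0165, 0.0915, 0.1359]), np.float64(0.0024))
tip2 (array([0.0258, 0.0996, 0.1299]), np.float64(0.0043))
pad2 (array([0.0253, 0.092 , 0.1287]), np.float64(0.0034))
0.1 [array([0.0992, 0.091 , 0.1081]), np.float64(0.10111223639602719)]
0.105 [array([0.0989, 0.0909, 0.1076]), np.float64(0.10098534273582507)]
0.11 [array([0.0986, 0.0908, 0.1071]), np.float64(0.10085844907562297)]
```

```bash
python3 - <<'E'
from bench import ctrl
from h import *
t,c=ctrl.get_calibration('top'),ctrl.get_calibration('wrist');C=np.array([.5757,-.0342])
J=lambda p:np.round([(p[:2]-C)@X,(p[:2]-C)@Y],4)
im=cv2.imread('pics/t5full.png')
cv2.imwrite('pics/t6.png',cv2.resize(im[245:270,255:285],(720,600),interpolation=cv2.INTER_CUBIC))
im=cv2.imread('pics/w4.png')[20:80,350:430];cv2.imwrite('pics/z5.png',cv2.resize(im,(800,600),interpolation=cv2.INTER_CUBIC))
E
```

```text
(no output)
```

View pics/t6.png

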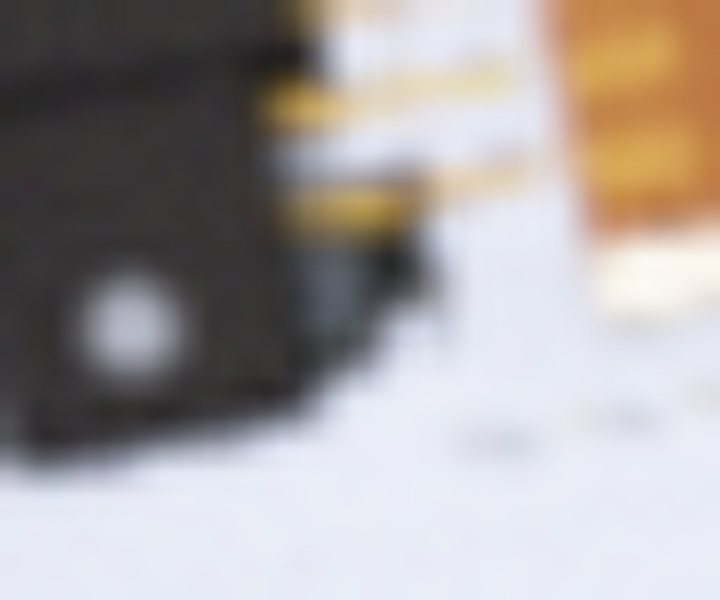

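View pics/z5.png

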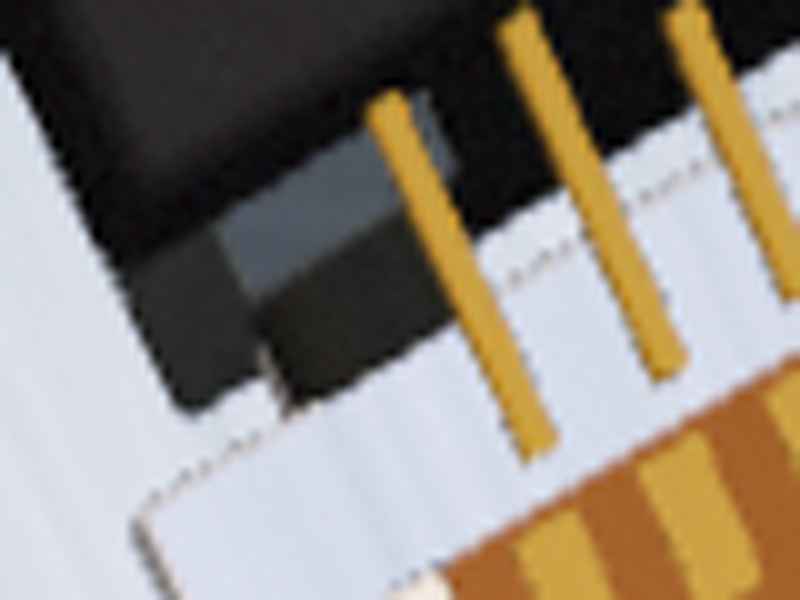

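```bash
python3 - <<'E'
from bench import ctrl
from h import *
t,c=ctrl.get_calibration('top'),ctrl.get_calibration('wrist');C=np.array([.5757,-.0342])
J=lambda p:np.round([(p[:2]-C)@X,(p[:2]-C)@Y],4)
T=lambda q:np.array(q)/24+[254.52,244.52]
W=lambda q:np.array(q)/10+[349.55,19.55]
for z in (.09,.1): print(z,'rubber top-view',J(onz(t,T((432,285)),z)),'grey/black',J(onz(t,T((375,300)),z)),'| wrist plate corner',J(onz(c,W((137,520)),z)),'plate edge at rubber',J(onz(c,W((290,412)),z)),'wrist grey/black',J(onz(c,W((260,300)),z)))
a=two(ray(t,T((375,330))),ray(c,W((262,300))));print(J(a[0]),a)
# board edge length check: carriage frame corner vs plate edge in w1 at start
print('pads edge',J(onz(c,W((440,570)),.1)), J(onz(t,T((590,240)),.1)))
E
```

```text
0.09 rubber top-view [0.0155 0.1119] grey/black [0.0152 0.1166] | wrist plate corner [0.0072 0.1083] plate edge at rubber [0.0179 0.109 ] wrist grey/black [0.0191 0.1152]
0.1 rubber top-view [0.0143 0.1116] grey/black [0.014  0.1162] | wrist plate corner [0.0054 0.1073] plate edge at rubber [0.0157 0.108 ] wrist grey/black [0.0169 0.114 ]
[0.0112 0.1138] (array([0.56709848, 0.07982985, 0.11854936]), np.float64(0.005324229662962735))
pads edge [0.0195 0.0963] [0.0154 0.0987]
```

Call:
send_rows(
  deltas=[
    [[6, 20, -6], 0.007, 0.2],
    [[6, 50, -6], 0.007, 0.2],
    [[6, 70, -6], 0.007, 0.0],
    [[6, 80, -6], 0.007, 0.0],
    [[6, 80, -6], 0.007, 0.0],
    [[6, 80, -6], 0.007, 0.0],
  ],
)

```text
t: 6.85
tool_pos: [0.5082, -0.0311, 0.1009]
tcp_rot: [-1.571, -0.001, -0.355]
force: [0.6, -0.1, -0.0]
finger_gap: 0.0425
```

```bash
python3 - <<'E'
from bench import ctrl
from h import *
s=ctrl.read_state();rep(s)
cv2.imwrite('pics/w5.png',ctrl.camera('wrist'))
E
```

```text
t 6.85 [ 0.5082 -0.0311  0.1009] [-1.5707e+00 -1.2000e-03 -3.5500e-01] F [ 0.6  -0.11 -0.  ] T [-0.034 -0.022 -0.029] gap 0.0425 j [-0.62  0.38  0.72  2.02 -0.33  0.86 -0.07]
```

View pics/w5.png

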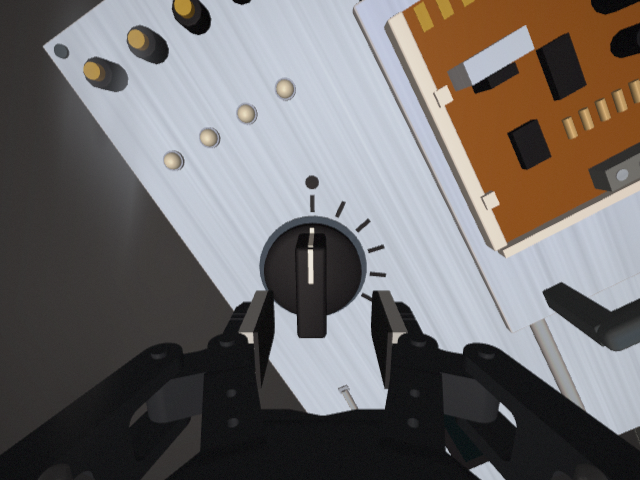

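Call:
send_rows(
  deltas=[
    [[-5, 5, 2], 0, 0.0],
    [[-5, 15, 2], 0, 0.0],
    [[-5, 22, 2], 0, 0.0],
    [[-5, 25, 2], 0, 0.0],
    [[-5, 25, 2], 0, 0.0],
  ],
)

```text
t: 7.4
tool_pos: [0.5027, -0.0271, 0.0746]
tcp_rot: [-1.571, 0.001, -0.355]
force: [-0.5, 0.3, 0.3]
finger_gap: 0.0426
```

```bash
python3 - <<'E'
from bench import ctrl
from h import *
s=ctrl.read_state();rep(s)
cv2.imwrite('pics/w6.png',ctrl.camera('wrist'))
E
```

```text
t 7.4 [ 0.5027 -0.0271  0.0746] [-1.5714e+00  1.1000e-03 -3.5490e-01] F [-0.46  0.26  0.29] T [-0.037 -0.018 -0.044] gap 0.0426 j [-0.6   0.41  0.7   2.05 -0.36  0.8  -0.04]
```

View pics/w6.png

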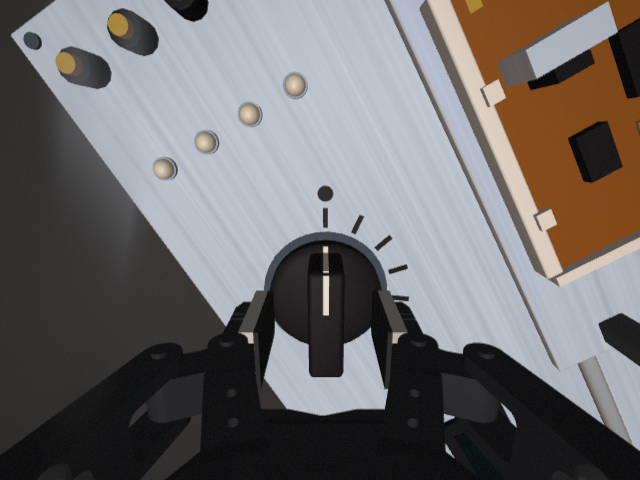

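Call:
send_rows(
  deltas=[
    [[1, -1, 0], 0, -0.3],
    [[1, -1, 0], 0, -1],
    [[1, -1, 0], 0, -1],
    [[1, -1, 0], 0, -1],
    [[1, -1, 0], 0, -1],
    [[1, -1, 0], 0, -1],
  ],
  force=60,
)

```text
t: 8.05
tool_pos: [0.504, -0.0273, 0.0769]
tcp_rot: [-1.57, 0.0, -0.355]
force: [-1.1, -0.2, 5.6]
finger_gap: 0.0123
```

```bash
python3 - <<'E'
from bench import ctrl
from h import *
s=ctrl.read_state();rep(s)
cv2.imwrite('pics/w7.png',ctrl.camera('wrist'))
E
```

```text
t 8.05 [ 0.504  -0.0273  0.0769] [-1.5701e+00  4.0000e-04 -3.5460e-01] F [-1.07 -0.24  5.56] T [0.117 0.413 0.109] gap 0.0123 j [-0.6   0.41  0.7   2.05 -0.36  0.81 -0.04]
```

View pics/w7.png

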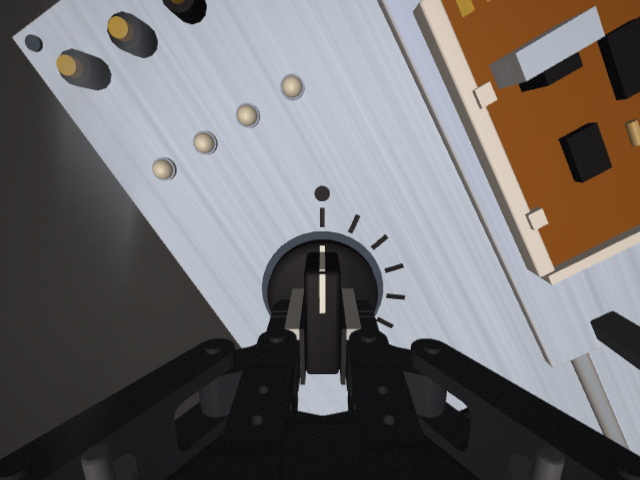

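Call:
send_rows(
  deltas=[
    [[0, -1, 0], 0.06, -1],
    [[0, -1, 0], 0.12, -1],
    [[0, -1, 0], 0.18, -1],
    [[0, -1, 0], 0.24, -1],
    [[0, -1, 0], 0.3, -1],
    [[0, -1, 0], 0.36, -1],
    [[0, -1, 0], 0.42, -1],
    [[0, -1, 0], 0.48, -1],
  ],
)

```text
t: 8.9
tool_pos: [0.5035, -0.027, 0.077]
tcp_rot: [-1.571, 0.001, -0.836]
force: [-0.1, -0.2, -1.8]
finger_gap: 0.0126
```

```bash
python3 - <<'E'
from bench import ctrl
from h import *
s=ctrl.read_state();rep(s)
cv2.imwrite('pics/w8.png',ctrl.camera('wrist'))
E
```

```text
t 8.9 [ 0.5035 -0.027   0.077 ] [-1.5713e+00  1.0000e-03 -8.3650e-01] F [-0.11 -0.17 -1.78] T [0.088 0.058 0.136] gap 0.0126 j [-0.69  0.45  0.82  2.05 -0.44  0.83 -0.45]
```

View pics/w8.png

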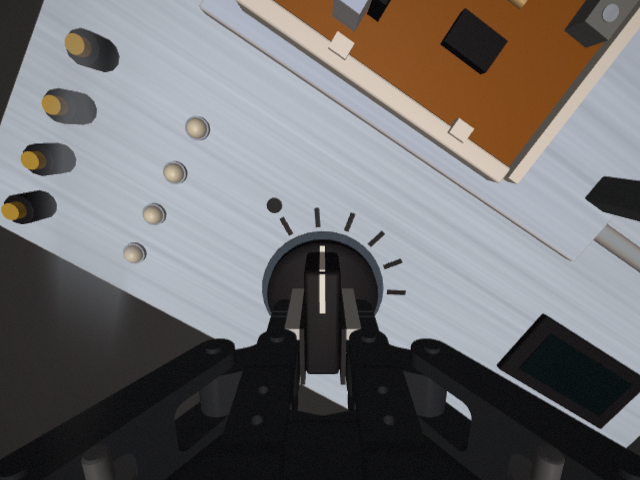

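Call:
send_rows(
  deltas=[
    [[0, 0, 0], 0.08, -1],
    [[0, 0, 0], 0.16, -1],
    [[0, 0, 0], 0.24, -1],
    [[0, 0, 0], 0.32, -1],
    [[0, 0, 0], 0.4, -1],
    [[0, 0, 0], 0.48, -1],
    [[0, 0, 0], 0.56, -1],
    [[0, 0, 0], 0.64, -1],
    [[0, 0, 0], 0.71, -1],
    [[0, 0, 0], 0.76, -1],
  ],
)

```text
t: 9.95
tool_pos: [0.5032, -0.0261, 0.077]
tcp_rot: [-1.573, 0.002, -1.595]
force: [-1.6, 2.8, 0.3]
finger_gap: 0.0124
```

Call:
send_rows(
  deltas=[
    [[0, 0, 0], 0, -1],
    [[0, 0, 0], 0, -1],
  ],
)

```text
t: 10.15
tool_pos: [0.5032, -0.0261, 0.077]
tcp_rot: [-1.573, 0.002, -1.593]
force: [-3.0, 4.5, 1.1]
finger_gap: 0.0124
```

```bash
python3 - <<'E'
from bench import ctrl
from h import *
s=ctrl.read_state();rep(s);print('left',s['tcp_rot'][2]+1.608)
cv2.imwrite('pics/w9.png',ctrl.camera('wrist'))
E
```

```text
t 10.15 [ 0.5032 -0.0261  0.077 ] [-1.5731  0.0021 -1.5926] F [-3.02  4.55  1.11] T [0.871 0.64  0.095] gap 0.0124 j [-0.82  0.54  1.01  2.05 -0.6   0.88 -1.06]
left 0.015422555684602823
```

View pics/w9.png

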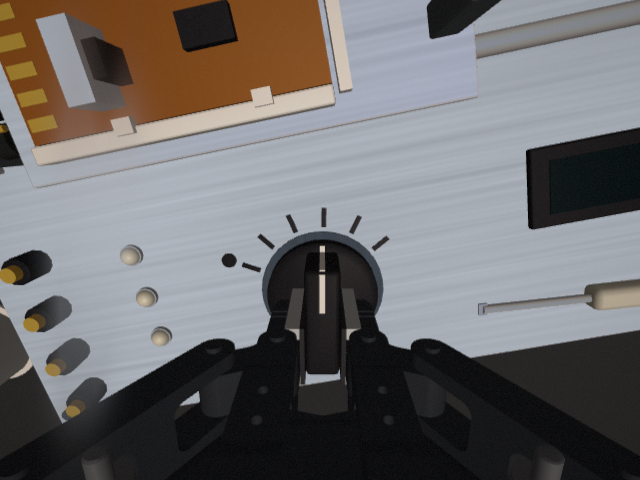

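Call:
send_rows(
  deltas=[
    [[0, 0, 0], 0.01, -1],
    [[0, 0, 0], 0.015, -1],
    [[0, 0, 0], 0.015, -1],
    [[0, 0, 0], 0.015, -1],
    [[0, 0, 0], 0.015, -1],
    [[0, 0, 0], 0.015, -1],
  ],
)

```text
t: 10.8
tool_pos: [0.5032, -0.0261, 0.077]
tcp_rot: [-1.573, 0.002, -1.608]
force: [-3.1, 4.6, 1.0]
finger_gap: 0.0127
```

```bash
python3 - <<'E'
from bench import ctrl
from h import *
s=ctrl.read_state();rep(s)
im=ctrl.camera('scene');b=cv2.imread('pics/s4.png');a=cv2.resize(im[140:340,170:440],None,fx=2.9,fy=2.9,interpolation=2)
cv2.imwrite('pics/s9.png',a)
w=ctrl.camera('wrist');c=ctrl.get_calibration('wrist');cv2.imwrite('pics/w10.png',w)
C=np.array([.503,-.0267])
for q in [(251,267),(265,241),(291,223),(323,217),(356,224),(380,243)]:
    p=onz(c,q,.0605)[:2]-C;print(round(np.degrees(np.arctan2(p[1],p[0])-yaw),1))
p=onz(c,(322,250),.095)[:2]-onz(c,(322,312),.095)[:2];print('line',np.degrees(np.arctan2(p[1],p[0])-yaw))
E
```

```text
t 10.8 [ 0.5032 -0.0261  0.077 ] [-1.5731  0.0023 -1.6079] F [-3.14  4.6   0.96] T [0.917 0.597 0.083] gap 0.0127 j [-0.82  0.54  1.02  2.05 -0.6   0.88 -1.07]
59.9
36.4
12.5
-11.5
-36.6
-60.4
line -12.01090543324528
```

View pics/s9.png

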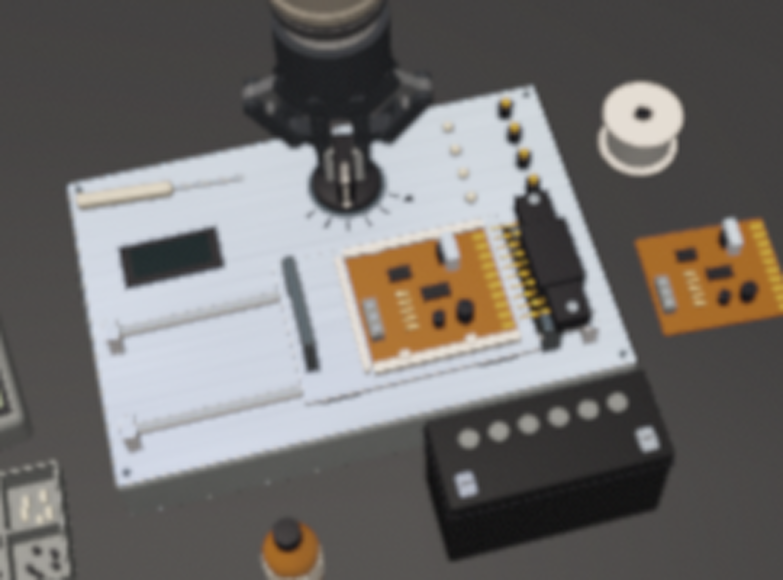

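View pics/w10.png

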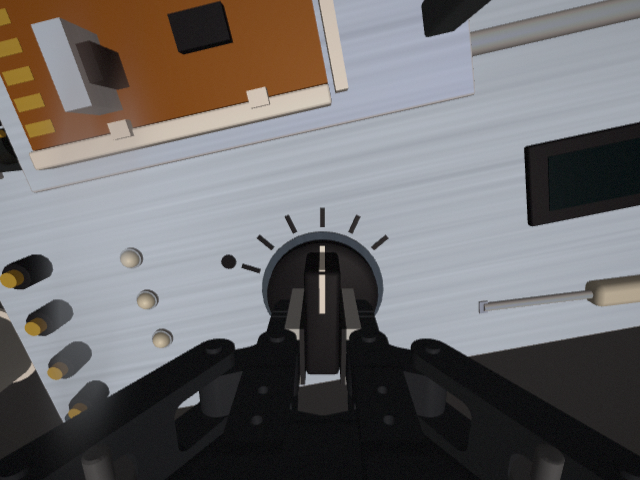

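The white line sits on the third click mark, at -12.0° from the jig's x axis. The knob is held and steady, the carriage hasn't moved, and the other things are where they were. Handing in.

```bash
python3 -c "
from bench import ctrl
print(ctrl.sign_off())"
```

```text
the job is handed in; nothing more can be done
None
```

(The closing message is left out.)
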